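Unlock the spring jaw and hold it open at the mark

TASK

Pull the red-knobbed locking pin up out of the blue spring jaw and put it in the small wooden box. Then take the jaw's black upright handle and draw the jaw open, towards you, until its white pointer stands over the orange band of the rider, and keep holding it there against the spring for me to fit a board: finish while still holding it. Leave the box standing where it is and do not disturb the tape, sanding pads or board lying around.

Things in the scene. Friction and masses are not known exactly. Their poses are not given: they have to be found in the camera images.
- fixture: fixed to the bench, place and yaw vary: plywood base 320 x 120 x 16 mm, grey spring housing (62 mm high) at the far end, grey block (50 mm high) at the near end, the blue jaw between on two rods. Origin: base underside, 10 mm from its middle towards the housing. x points from near end to housing (the jaw opens along -x), y left, where the orange rider's dark rail runs (y = 57 mm), z up.
- jaw (a joint): opening of the blue jaw in m: 0 shut, 0.085 fully open; it opens along the fixture's -x. A spring closes it: 6 N to start it, 110 N/m more (about 13 N at 0.06 m), and it shuts again when let go. It cannot move while the locking pin is in.
- handle (a point): mid-grip point, 90 mm above the bench, of the jaw's black upright round handle: 24 mm diameter, 64 mm long, flat top 26 mm above this point. Moves with the jaw; when shut at fixture x = 35 mm, y = 0. Below it the jaw's top is 46 mm above the bench; the jaw plate (from 19 mm behind the handle's axis) and the housing reach about 62 mm.
- pointer (a point): tip of the thin white pointer (3 mm wide) on the jaw's left side, 44 mm above the bench, moving with the jaw; with the jaw shut at fixture x = -5 mm, y = 66 mm.
- band (a point): middle of the orange band (the mark), top face of the rider clipped on the fixture's rail: 12 mm wide along the fixture's x, 34 mm across, 39 mm above the bench. Axes as the fixture's. Fixed during a run; it lies 30 to 65 mm from the shut pointer along the fixture's -x, and that distance is the jaw opening wanted.
- pin_mid (a point): middle of the loose locking pin (74 mm long, 40 to 85 g), z from tip to knob. It starts upright in a hole (1.5 mm play) at fixture x = -35 mm, y = 0, this point 43 mm above the bench. Red knob 18 mm diameter, from 7 to 37 mm above this point; under it a 20 mm collar, 4 mm high, rests on the jaw's top; below that a steel shank 8 mm diameter, 40 mm, all in the hole. Lifts straight up.
- wood_box: small open wooden box, loose, 75 mm (its x) by 140 mm (its y) and 42 mm high, walls 7 mm thick, inner floor 5 mm above the bench; origin at the centre of its underside. It and the roll of tape stand left and right of the fixture, either way round; the box's yaw varies.
- masking_tape: beige roll of masking tape, 98 mm across, 25 mm high, lying flat; a bystander to leave alone; origin at the centre of its underside.
- sanding_pads: off-white stack of sanding pads, 81 x 107 x 25 mm; a bystander to leave alone; origin at the centre of its underside.
- thin_board: bare wooden board, 95 x 340 x 10 mm, lying flat; a bystander to leave alone; origin at the centre of its underside.

How it is judged:
By the outcome, as a careful person would: the job done as asked, in the order asked, and still so for the second after the job is handed in, while the arm keeps its last pose, push and grip.
It also fails if it takes over 48 s, if anything falls off the work surface, if the arm or the gripper's body presses on something with over 40 N, if the wrist force passes 120 N, or if a joint passes its speed limit or range.

ROBOT

A 6-joint arm with a two-finger parallel gripper is mounted at the origin on a cart in front of the work surface, level with it; the furniture and walls round the work are solid. World frame = base frame: x ahead of the robot, y to its left, z up, the work surface at z = 0. Lengths are in mm, angles in degrees, forces in N, time in s.
With the tool pointing down it reaches from about 350 to 875 mm from the base axis. Payload 4.2 kg.
Tool frame: the origin (TCP) lies at the very end of the fingers, on their centre line; the grasp point (between the pads) lies 19 mm behind it; z points along the fingers, x is the direction in which the jaws open and shut, and the axes are right-handed (so a half turn about z gives the same grasp; the last joint's range is limited). The gripper opens to 85 mm and grips with 20 to 120 N. Pads are 22 mm wide; open, the fingers measure 114 mm over their backs; the gripper's body (76 mm by 85 mm) begins 54 mm behind the grasp point. The pads swing forward as they close: fully open they stand 13 mm farther back than shut.
Start: joints at [-58.98, 22.042, 0.453, 0, -68.411, -14.817], TCP at [174.42, -600.147, 231.312] pointing down, gripper open.
Joint ranges: [-179.83, 179.83], [-69.29, 118.12], [-61.27, 80.66], [-181.25, 117.63], [-171.15, -9.14], [-177.46, 177.46]. Speed limits (degrees/s): [159.86, 159.86, 180, 180, 180, 180].

INTERFACE

Orientations are given as [roll, pitch, yaw] about the fixed x, y, z axes, in that order (R = Rz(yaw) Ry(pitch) Rx(roll)).
In Python, from bench import bot gives the robot as it stands. Calls block until the motion is done:
- bot.move_pose(position, orientation): joint-space move of the TCP to a pose.
- bot.line_to(position, vel=150, frame=None): straight line of the TCP; frame=None keeps the orientation; vel is the mean speed in mm/s.
- bot.movej(angles): joint-space move.
- bot.gripper_open() and bot.gripper_close(squeeze=None): open the fingers fully, or close them until they stop; squeeze is the grip in N (None keeps the last).
- bot.dwell(seconds).
- bot.solve_ik(position, orientation): joint angles nearest the present ones, or None.
- bot.snapshot(name): name is "scene" or "top" or "wrist"; returns a dict with "image" (400x640x3 uint8, red, green, blue), "vertical_fov" (degrees; the focal length in pixels is half the picture's height over the tangent of half this angle, whatever the lens; pixels are square), "cx", "cy" (the principal point, pixels), "camera_from_world" (4x4, takes a point from world to camera coordinates). Camera axes: x right, y up, looking along -z (the intrinsics and any distortion apply to the point x, -y, -z); pixel columns grow to the right and rows downward; lengths in mm; the calibration is good to about 2 mm. A picture is of the moment at which its call begins. There is no depth.
A pose or a line that the arm cannot do raises bot.PlanningError and nothing moves.
- bot.job_done(): hands the job in, once; it reports no verdict.
Readings, each from a call of its own:
- bot.current_clock(): time.
- bot.current_q(): joint angles.
- bot.current_joint_velocities(): joint speeds.
- bot.current_tau(): joint torques, N m.
- bot.current_ee_pos(): TCP position.
- bot.current_eef_rot(): TCP orientation.
- bot.current_force(): force on the tool from outside, world axes, zero at the start.
- bot.current_ft_torque(): the same for the moment, N m.
- bot.current_grip_width(): opening from 0.0 (shut) to 1.0 (fully open).
Only numpy, scipy, OpenCV 4.12 (cv2) and the standard library are available. Lean on these libraries where they do the work, as an engineer would, in place of code of your own. Each camera call takes 0.05 s, during which the arm holds its last target. There are 200 camera calls.

## Working session

There is one attempt and no reset: what is moved stays moved. The work goes in short steps, each a Python script; the robot and the scene stay as the last script left them, time stands still between calls to the robot, and variables do not carry over. Pictures are saved under pics/ and viewed, about 8 in all and at most 12, crops included, and the job is handed in when it is done.

```bash
ls; mkdir -p pics; cat > h.py <<'E'
import numpy as np, cv2
from bench import bot
def snap(n,f):
    s=bot.snapshot(n); cv2.imwrite('pics/'+f+'.png',s['image'][:,:,::-1])
    np.savez('pics/'+f+'.npz',**{k:np.array(v) for k,v in s.items()})
    return s
def K(s):
    f=200/np.tan(np.radians(float(s['vertical_fov']))/2); return f,float(s['cx']),float(s['cy'])
def proj(s,p):
    T=np.array(s['camera_from_world']); c=T[:3,:3]@np.array(p,float)+T[:3,3]; f,cx,cy=K(s)
    return np.array([cx+f*c[0]/-c[2], cy+f*(-c[1])/-c[2]])
def back(s,uv,z):
    T=np.array(s['camera_from_world']); R=T[:3,:3]; o=-R.T@T[:3,3]; f,cx,cy=K(s)
    d=R.T@np.array([(uv[0]-cx)/f,-(uv[1]-cy)/f,-1]); return o+d*(z-o[2])/d[2]
E
python3 - <<'E'
from h import *
for n in ('top','scene'):
    s=snap(n,n+'0'); print(n,s.keys(),s['vertical_fov'],s['cx'],s['cy'],np.round(s['camera_from_world'],3).tolist())
print(bot.current_clock(),bot.current_eef_rot())
E
```

```text
pics
top dict_keys(['image', 'vertical_fov', 'cx', 'cy', 'camera_from_world']) 50.3190827864413 327.00843782145313 204.29152678872745 [[0.081, -0.997, 0.006, -128.899], [0.824, 0.07, 0.562, -514.699], [-0.56, -0.04, 0.827, -1244.959], [0.0, 0.0, 0.0, 1.0]]
scene dict_keys(['image', 'vertical_fov', 'cx', 'cy', 'camera_from_world']) 54.510471859044024 321.27983549298614 194.7927289366326 [[-0.749, -0.662, 0.024, 365.668], [0.422, -0.449, 0.787, -357.962], [-0.51, 0.6, 0.616, -788.986], [0.0, 0.0, 0.0, 1.0]]
0.1 [-1.79993513e+02 -1.14765347e-01  1.06195116e+02]
```

View pics/top0.png

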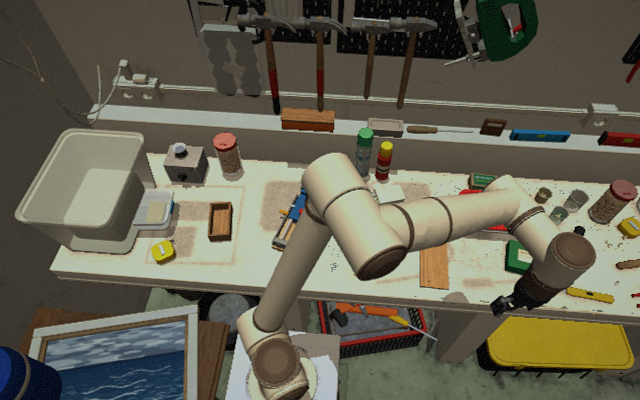

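View pics/scene0.png

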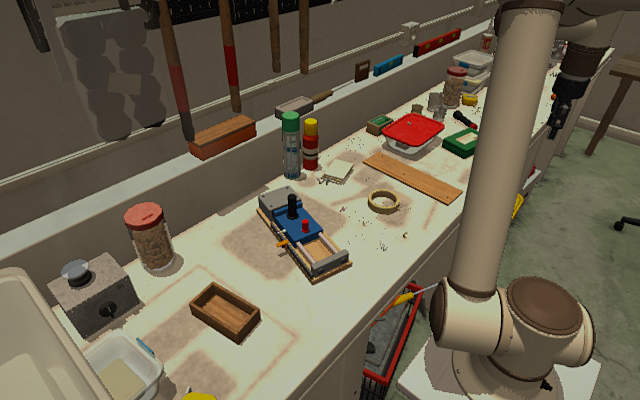

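The scene view shows the fixture around (303,235), the box around (225,312) and the tape at (384,202). In the top view the box is at (220,222), and the fixture is half hidden by the arm. I'll enlarge the scene crop to read off points.

```bash
python3 - <<'E'
import cv2
a=cv2.imread('pics/scene0.png')[180:350,180:360]
cv2.imwrite('pics/c1.png',cv2.resize(a,None,fx=3.5,fy=3.5,interpolation=cv2.INTER_CUBIC))
E
```

```text
(no output)
```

View pics/c1.png

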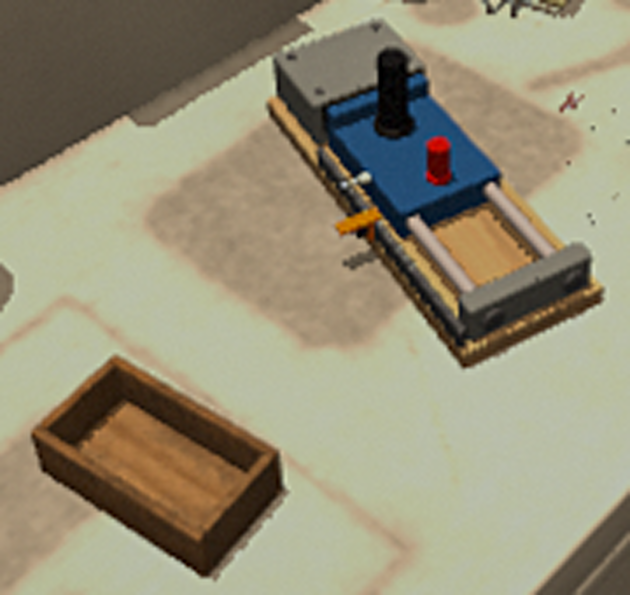

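```bash
python3 - <<'E'
from h import *
s=np.load('pics/scene0.npz')
P={}
for n,u,v,z in [('handtop',391,54,116),('knobtop',439,144,80),('b1',118,357,42),('b2',35,434,42),('b3',208,545,42),('b4',280,458,42),('ptr',345,183,44),('band',360,220,39),('base_nl',467,364,0),('base_nr',602,293,0)]:
    P[n]=back(s,(u/3.5+180,v/3.5+180),z); print(n,P[n].round(1))
d=P['handtop']-P['knobtop'];print('hk',np.hypot(*d[:2]),np.degrees(np.arctan2(d[1],d[0])))
d=P['base_nl']-P['base_nr'];print('base',np.hypot(*d[:2]),np.degrees(np.arctan2(d[1],d[0]))-90)
c=[P['b%d'%i] for i in (1,2,3,4)]
for i in range(4):
    d=c[(i+1)%4]-c[i];print(np.hypot(*d[:2]),np.degrees(np.arctan2(d[1],d[0])))
print('box',np.mean(c,0)); d=P['ptr']-P['band'];print('pb',np.hypot(*d[:2]),d)
t=np.load('pics/top0.npz'); print('top px box', proj(t,np.mean(c,0)), back(t,(220.5,221),20))
E
```

```text
handtop [610.9 -15.3 116. ]
knobtop [541.2   5.3  80. ]
b1 [581.1 271.6  42. ]
b2 [569.2 342.8  42. ]
b3 [429.6 319.5  42. ]
b4 [443.6 251.8  42. ]
ptr [590.5  56.7  44. ]
band [557.7  73.   39. ]
base_nl [430.3  94.5  -0. ]
base_nr [401.1 -21.9  -0. ]
hk 72.68581263359702 -16.444580072907744
base 120.01057203339714 -14.066071558447078
72.28115768616894 99.50540110050937
141.51364363580328 -170.5157599968706
69.15743863128017 -78.3270233432458
138.93538575036376 8.17512587236668
box [505.88633284 296.43657381  42.        ]
pb 36.643463130620816 [ 32.82084767 -16.2952554    5.        ]
top px box [218.65905253 219.34066586] [512.76275944 295.85478759  20.        ]
```

The measurements agree with the given sizes: handle to knob 73 mm (should be 70), base width 120, box 140 x 71. The fixture yaw is about -15° and the box's long axis is at about 9°. I'll go above the pin and look with the wrist camera.

```bash
python3 - <<'E'
from h import *
for y in (75,-105,165,-15): print(y,bot.solve_ik([560,0,230],[180,0,y]))
bot.move_pose([555,0,230],[180,0,75])
print(bot.current_clock(),bot.current_q())
s=snap('wrist','w1'); snap('top','top1')
a=cv2.imread('pics/w1.png'); 
E
```

```text
75 [  16.58019791   15.78026499   -8.95765193    0.          -65.26208308
 -121.58019791]
-105 [ 16.58019791  15.78026499  -8.95765193   0.         -65.26208308
  58.41980209]
165 [ 16.58019791  15.78026499  -8.95765193   0.         -65.26208308
 -31.58019791]
-15 [ 16.58019791  15.78026499  -8.95765193   0.         -65.26208308
 148.41980209]
2.6167 [ 1.66724138e+01  1.52944823e+01 -9.63793759e+00  5.47903641e-03
 -6.50712992e+01 -1.21727530e+02]
```

View pics/w1.png

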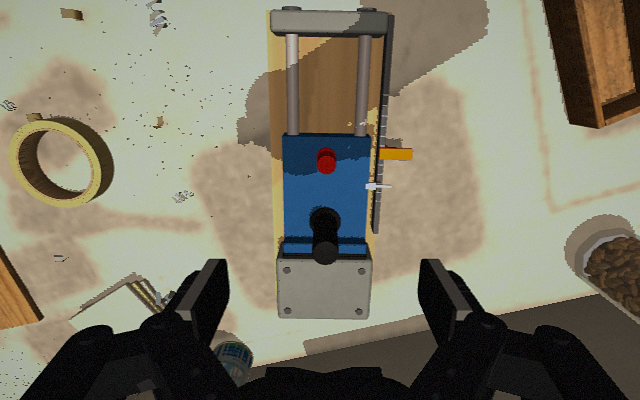

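The wrist view is clear: knob top at about (327,166), handle top (325,253), pointer (378,186), orange band centre (396,154), fixture axis nearly vertical in the image.

```bash
python3 - <<'E'
from h import *
s=np.load('pics/w1.npz'); im=s['image'].astype(int)
r,g,b=im[...,0],im[...,1],im[...,2]
def cen(m,n):
    ys,xs=np.nonzero(m); print(n,xs.mean(),ys.mean(),xs.min(),xs.max(),ys.min(),ys.max(),len(xs))
W=np.zeros(r.shape,bool); W[120:215,280:420]=1
cen(W&(r>110)&(g<50),'red'); cen(W&(r>180)&(g>90)&(b<70),'orange'); 
Q=np.zeros(r.shape,bool);Q[175:195,362:395]=1
cen(Q&(r>215)&(g>210)&(b>195),'white')
for n,u,v,z in [('hand',325,253,116),('knob',327,166,80),('ptr',391,186,44),('band',396,154,39),('hbase',323,217,50),('g1',272,32,50),('g2',386,32,50),('h3',277,317,62),('h4',369,317,62)]:
    print(n,back(s,(u,v),z).round(1))
T=s['camera_from_world'];print('cam',(-T[:3,:3].T@T[:3,3]).round(1))
t=np.load('pics/top1.npz')
E
```

```text
red 327.06049822064057 163.4270462633452 317 394 148 173 281
orange 395.8034188034188 153.9002849002849 380 412 149 159 351<stdin>:5: RuntimeWarning: Mean of empty slice.
  ret = ret.dtype.type(ret / rcount)
Traceback (most recent call last):
ValueError: zero-size array to reduction operation minimum which has no identity
```

```bash
python3 - <<'E'
from h import *
s=np.load('pics/w1.npz')
P={}
for n,u,v,z in [('hand',325,253,116),('knob',327,164,80),('ptr',390,186,44),('band',395.8,154,39),('hbase',323,217,50),('g1',272,32,50),('g2',386,32,50),('h3',277,317,62),('h4',369,317,62)]:
    P[n]=back(s,(u,v),z); print(n,P[n].round(1))
a=lambda d:(np.hypot(*d[:2]).round(1),np.degrees(np.arctan2(d[1],d[0])).round(1))
print(a(P['hand']-P['knob']),a(P['ptr']-P['band']),a((P['h3']+P['h4']-P['g1']-P['g2'])/2),a(P['h4']-P['h3']),a(P['g2']-P['g1']))
# least squares fixture pose
from scipy.optimize import least_squares
M=[('hand',(35,0)),('knob',(-35,0)),('hbase',(35,0)),('ptr',(-5,66))]
def f(q):
    c,s_=np.cos(q[2]),np.sin(q[2])
    return np.concatenate([[q[0]+c*x-s_*y-P[n][0],q[1]+s_*x+c*y-P[n][1]] for n,(x,y) in M])
r=least_squares(f,[575,0,-.26],x_scale=[10,10,.1]);q=r.x;print(q[:2],np.degrees(q[2]),r.fun.round(1))
d=P['band'][:2]-q[:2];c,s_=np.cos(q[2]),np.sin(q[2]);print('band fix',c*d[0]+s_*d[1],-s_*d[0]+c*d[1])
d=P['ptr'][:2]-q[:2];print('ptr fix',c*d[0]+s_*d[1],-s_*d[0]+c*d[1])
T=s['camera_from_world'];print('cam',(-T[:3,:3].T@T[:3,3]).round(1))
E
```

```text
hand [611.7 -14.2 116. ]
knob [544.5   5.8  80. ]
ptr [592.5  60.7  44. ]
band [562.4  73.7  39. ]
hbase [605.6 -14.4  50. ]
g1 [424.5 -12.   50. ]
g2 [450.5  84.5  50. ]
h3 [704.9 -94.8  62. ]
h4 [731.8   5.2  62. ]
(np.float64(70.1), np.float64(-16.6)) (np.float64(32.8), np.float64(-23.3)) (np.float64(292.3), np.float64(-16.1)) (np.float64(103.6), np.float64(75.0)) (np.float64(99.9), np.float64(74.9))
[576.33716314  -3.92467058] -18.021603642893513 [-2.1 -0.5 -1.4  1.1  4.  -0.3 -0.5 -0.3]
band fix -37.26806629966181 69.49700347257455
ptr fix -4.593192109750394 66.45431950206613
cam [474.6  21.1 371.6]
```

Knob at (543, 5.5), fixture yaw about -15.7°, opening wanted about 32–36 mm (to refine at the end). Next I grip the pin and lift it.

```bash
python3 - <<'E'
from h import *
from scipy.spatial.transform import Rotation as Ro
bot.move_pose([543,5.5,150],[180,0,74.3])
bot.line_to([543,5.5,53],vel=90)
print(bot.current_ee_pos(),bot.current_force())
bot.gripper_close(squeeze=50); print('w',bot.current_grip_width()*85,bot.current_force())
bot.line_to([543,5.5,160],vel=80); print('w',bot.current_grip_width()*85,bot.current_force(),bot.current_clock())
# tilt plan
L=np.radians(9)
l=np.array([np.cos(L),np.sin(L),0])
for sg in (1,-1):
  for xs in (1,-1):
    for td in (40,30):
      t=np.radians(td); z=sg*l*np.sin(t)-np.array([0,0,np.cos(t)]); x=xs*np.array([-l[1],l[0],0]); R=np.c_[x,np.cross(z,x),z]
      e=Ro.from_matrix(R).as_euler('xyz',degrees=True)
      tip=np.array([506,296,15])+sg*l*47; tcp=tip-z*47
      print(sg,xs,td,e.round(1),tcp.round(1),bot.solve_ik(tcp,e),bot.solve_ik(tcp+[0,0,100],e))
s=snap('scene','s2');cv2.imwrite('pics/s2c.png',cv2.resize(cv2.imread('pics/s2.png')[130:350,170:410],None,fx=2.5,fy=2.5))
E
```

```text
[543.50387767   5.62044557  53.61728071] [1.12764581 0.64090898 0.885567  ]
w 16.341592177316727 [-0.92918564  0.28997544  2.00916832]
w 16.330921261848797 [-0.25152041  0.27754396 -1.33003226] 6.4833
1 1 40 [140.   0.  99.] [522.6 298.6  51. ] None None
1 1 30 [150.   0.  99.] [529.2 299.7  55.7] None [ 37.75614189  13.48832862 -48.28190346  84.43506247 -13.98574199
 160.31495793]
1 -1 40 [-140.    0.  -81.] [522.6 298.6  51. ] None None
1 -1 30 [-150.    0.  -81.] [529.2 299.7  55.7] None [ 37.75614189  13.48832862 -48.28190346  84.43506247 -13.98574199
 -19.68504207]
-1 1 40 [-140.    0.   99.] [489.4 293.4  51. ] [  37.16840201   46.40720556   13.30221944  -17.6931406   -93.22626367
 -113.33226841] [  37.14030124   40.55372138   17.52120771  -18.11413617 -102.82097289
 -116.43185464]
-1 1 30 [-150.    0.   99.] [482.8 292.3  55.7] [  39.28683081   40.45551759    5.16868549  -14.77160732  -81.497793
 -114.59764365] [  39.29592651   34.57111985    9.9745804   -14.61738717  -91.83837453
 -117.31794289]
-1 -1 40 [140.   0. -81.] [489.4 293.4  51. ] [ 37.16840201  46.40720556  13.30221944 -17.6931406  -93.22626367
  66.66773159] [  37.14030124   40.55372138   17.52120771  -18.11413617 -102.82097289
   63.56814536]
-1 -1 30 [150.   0. -81.] [482.8 292.3  55.7] [ 39.28683081  40.45551759   5.16868549 -14.77160732 -81.497793
  65.40235635] [ 39.29592651  34.57111985   9.9745804  -14.61738717 -91.83837453
  62.68205711]
```

View pics/s2c.png

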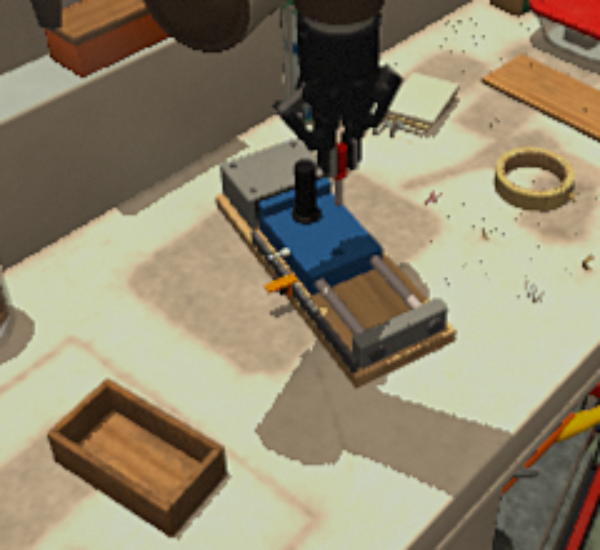

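Pin is out and held, its shank hanging free of the jaw. I'll lower it into the box tilted 40° along the box's length, so it lies down inside, and release it.

```bash
python3 - <<'E'
from h import *
e=[-140,0,99]; p=np.array([489.4,293.4,51.])
bot.move_pose(p+[0,0,100],e); print('w',bot.current_grip_width()*85,bot.current_clock())
bot.line_to(p,vel=90); print(bot.current_ee_pos(),bot.current_force())
snap('scene','s3')
bot.gripper_open(); bot.dwell(.2)
z=np.array([-.635,-.10,-.766])
bot.line_to(p+[15,2,100],vel=150); print(bot.current_clock(),bot.current_force())
s=snap('scene','s4')
a=[cv2.resize(cv2.imread(f'pics/{n}.png')[200:370,160:360],None,fx=2,fy=2) for n in ('s3','s4')]
cv2.imwrite('pics/s34.png',np.hstack(a))
E
```

```text
w 16.17573009614946 7.6583
[489.82252867 293.61730757  51.69752559] [ 0.29553903 -0.01156709 -0.78361609]
10.6667 [-0.29925951  0.20749323 -0.29338431]
```

View pics/s34.png

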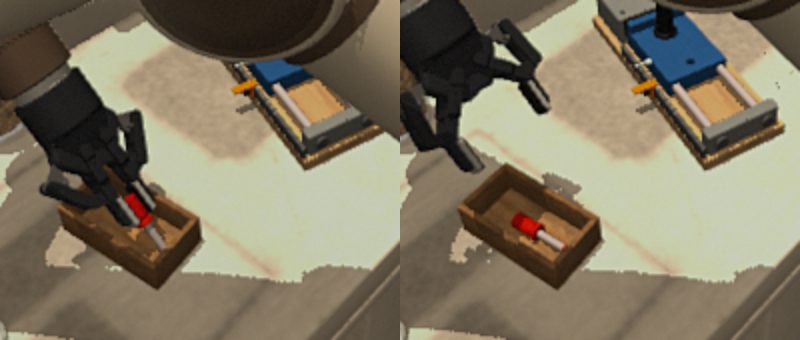

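The pin lies inside the box and the box hasn't moved. Next is the handle, with the jaws opening along the fixture's x and the wrist camera on the pointer side (yaw -15.7).

```bash
cat >> h.py <<'E'
Y=-15.7; U=np.array([np.cos(np.radians(Y)),np.sin(np.radians(Y)),0])
E
python3 - <<'E'
from h import *
H=np.array([611,-14.2,0])
bot.move_pose(H+[0,0,190],[180,0,Y])
bot.line_to(H+[0,0,73],vel=90); print(bot.current_ee_pos(),bot.current_force())
bot.gripper_close(squeeze=70); print('w',bot.current_grip_width()*85,bot.current_force(),bot.current_ee_pos())
bot.dwell(.2);snap('wrist','w5')
p=H+[0,0,73]-30*U
bot.line_to(p,vel=50); bot.dwell(.3); print(bot.current_ee_pos(),bot.current_force(),bot.current_grip_width()*85,bot.current_clock())
snap('wrist','w6');snap('scene','s6')
a=[cv2.imread(f'pics/{n}.png') for n in ('w5','w6')]
cv2.imwrite('pics/w56.png',cv2.resize(np.hstack(a),(800,250),interpolation=cv2.INTER_AREA))
E
```

```text
[611.48558772 -14.13817469  73.69419818] [ 0.11429231 -0.86335844 -0.0193873 ]
w 22.497407273346397 [ 4.54628143 -2.75548887 -0.80535258] [612.64656891 -14.5346128   73.57508417]
[584.97725176  -6.59235406  73.57200185] [ 9.17937308 -4.929157   -3.2422602 ] 22.13437900727368 17.925
```

View pics/w6.png

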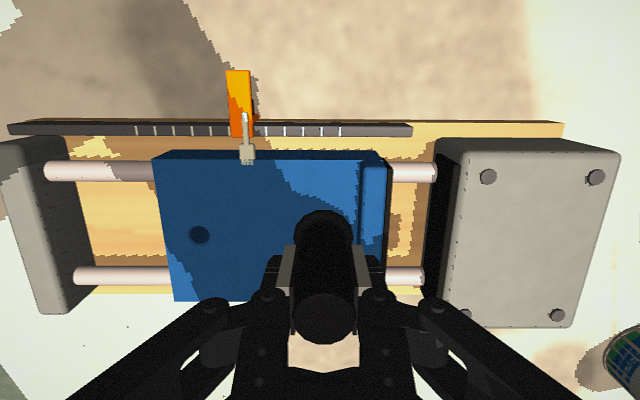

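The jaw has opened and the handle is gripped well. The pointer tip at about (245,114) is already at the right edge of the band (about 227–251). I'll zoom in to measure what's left.

```bash
python3 - <<'E'
from h import *
a=cv2.imread('pics/w6.png')[60:170,200:290]
cv2.imwrite('pics/c6.png',cv2.resize(a,None,fx=5,fy=5,interpolation=cv2.INTER_CUBIC))
s=np.load('pics/w6.npz');T=s['camera_from_world'];print('cam',(-T[:3,:3].T@T[:3,3]).round(1))
E
```

```text
cam [606.5  73.6 215.3]
```

View pics/c6.png

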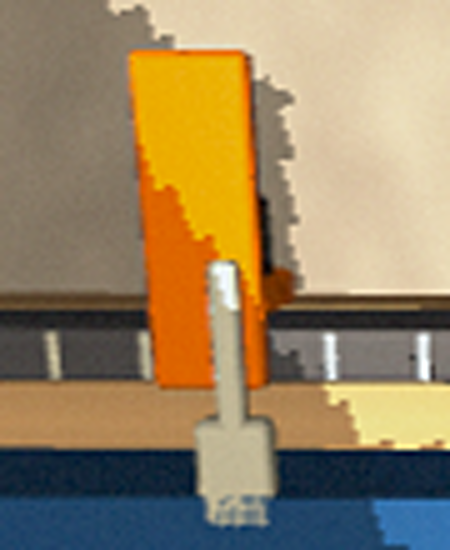

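```bash
python3 - <<'E'
from h import *
s=np.load('pics/w6.npz')
B=lambda u,v,z: back(s,(200+(u-2)/5,60+(v-2)/5),z)
c=[B(*q,39) for q in [(130,53),(247,53),(266,385),(156,386)]]
t=B(223,264,44)
print([np.hypot(*(c[i]-c[(i+1)%4])[:2]).round(1) for i in range(4)])
d=(c[0]+c[1]-c[2]-c[3])[:2];print('yaw',np.degrees(np.arctan2(d[1],d[0]))-90)
d=(t-np.mean(c,0))
for y in (-15,-15.7,-16.5): 
    r=np.radians(y);print(y,d@[np.cos(r),np.sin(r),0],d@[-np.sin(r),np.cos(r),0])
E
```

```text
[np.float64(11.6), np.float64(32.9), np.float64(11.6), np.float64(33.0)]
yaw -16.309430793870803
-15 3.1246960158534915 -3.5508557686924966
-15.7 3.167843626620803 -3.5124163532852175
-16.5 3.2165758284756603 -3.4678439730203534
```

The band measures 11.6 x 33 mm, close to the given 12 x 34. 3.2 mm remain, so I'll pull further and recheck.

```bash
python3 - <<'E'
from h import *
p=np.array([611,-14.2,73])-33.4*U
bot.line_to(p,vel=30); bot.dwell(.5); print(bot.current_ee_pos(),bot.current_force(),bot.current_grip_width()*85,bot.current_clock())
snap('wrist','w7');snap('scene','s7')
a=cv2.resize(cv2.imread('pics/w7.png')[60:170,200:290],None,fx=5,fy=5,interpolation=cv2.INTER_CUBIC)
b=cv2.resize(cv2.imread('pics/s7.png')[190:340,180:330],(350,350));b=cv2.copyMakeBorder(b,0,200,0,0,cv2.BORDER_CONSTANT)
cv2.imwrite('pics/c7.png',np.hstack([a,b]))
E
```

```text
[581.86694508  -5.70485056  73.61090623] [ 8.04457649 -4.81391166 -2.98870973] 22.36301528811738 18.7917
```

View pics/c7.png

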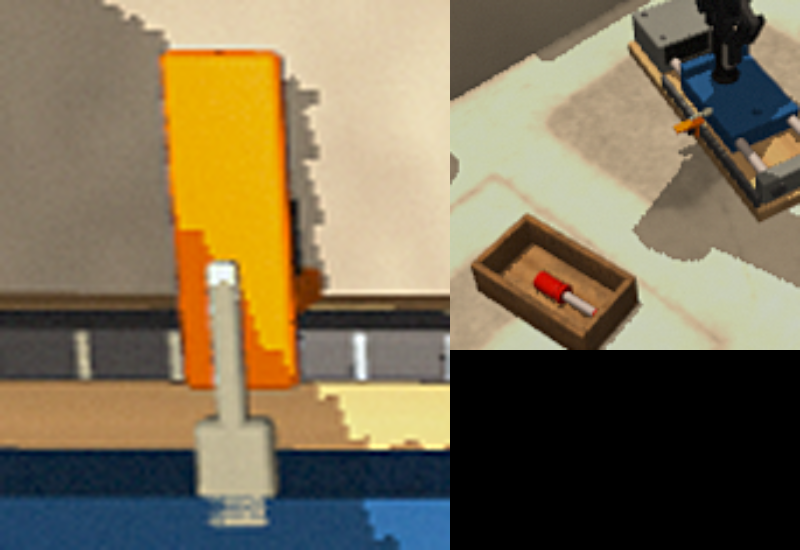

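```bash
python3 - <<'E'
from h import *
s=np.load('pics/w7.npz')
B=lambda u,v,z: back(s,(200+(u-2)/5,60+(v-2)/5),z)
c=[B(*q,39) for q in [(163,53),(281,53),(297,385),(185,386)]]
d=(B(223,264,44)-np.mean(c,0));r=np.radians(-16);e=d@[np.cos(r),np.sin(r),0]
print('residual',e)
if abs(e)<1.2:
    f=bot.current_force();w=bot.current_grip_width()*85;print(f,w,bot.current_clock()); bot.job_done()
E
```

```text
residual -0.057961171097293054
[ 8.1499196  -4.81584043 -2.83952377] 22.72358346925543 18.8917
the job is handed in; nothing more can be done
```

I pulled the pin straight up out of the jaw and laid it in the wooden box. Then I gripped the jaw's handle, drew it open until the white pointer stood over the orange band, and handed the job in at 18.9 s while still holding it.

- **Pointer:** in the last wrist picture it measured 0.1 mm from the middle of the band. The camera calibration is only good to about 2 mm.
- **Grip:** the fingers were closed to about 22.7 mm on the 24 mm handle, set to 70 N. The wrist felt a steady pull of about 9.5 N from the spring.
- **Pin and box:** the last scene picture shows the pin lying inside the box, with the box apparently where it was.
- **Tape, sanding pads and board:** I kept the arm well clear of them, but I did not measure them again at the end.

The early estimates of how far to open the jaw disagreed, at 32.5 mm from the wrist camera and 36 mm from the scene camera. I set the final opening from a close-up picture instead.

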